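# Swing the desk lamp over the model aeroplane and press its switch

### The arm

A 6-joint arm with a two-finger parallel gripper is mounted at the origin on the work surface. World frame = base frame: x ahead of the robot, y to its left, z up, the work surface at z = 0. Lengths are in m, angles in degrees, forces in N, time in s.
With the tool pointing down it reaches from about 0.3 to 0.875 m from the base axis. Payload 6.4 kg.
Tool frame: the origin (TCP) lies at the very end of the fingers, on their centre line; the grasp point (between the pads) lies 19 mm behind it (arm.pinch_z is the distance from the TCP to the grasp point, in m); z points along the fingers, y is the line along which they close (so a half turn about z gives the same grasp; the last joint's range is limited). The gripper opens to 85 mm and grips with 20 to 120 N. Pads are 22 mm wide; open, the fingers measure 114 mm over their backs; the gripper's body (76 mm by 85 mm) begins 54 mm behind the grasp point. The pads swing forward as they close: fully open they stand 13 mm farther back than shut.
Start: joints at [58.997, 10.359, 92.074, -0, 77.567, -11.82], TCP at [0.189, 0.543, 0.231] pointing down, gripper open.
Joint ranges: [-171.53, 171.53], [-51.25, 118.39], [17.06, 147.69], [-65.23, 245.23], [0, 150.52], [-178.68, 178.68]. Speed limits (degrees/s): [147.25, 147.25, 172.46, 180, 180, 180].

### API

Orientations are given as [roll, pitch, yaw] about the fixed x, y, z axes, in that order (R = Rz(yaw) Ry(pitch) Rx(roll)).
In Python, from rig import observe, optics, arm gives the robot as it stands.
- The arm moves only by the tool play_rows, never from a script. Its argument "motion" is a list of rows, each a list of 6 numbers: the shift along the tool's x, y, z in m, then the turn, a rotation vector about the tool's x, y, z in rad. A call has 1 to 5 rows; each row is the pose to reach, as a shift and turn from the pose commanded when the call began, along the tool's axes at that moment; what a row does not reach only later rows make up. A row lasts 1/10 s, in which the tool goes at most 50 mm and 8.59 degrees, less where a joint would pass 70% of its speed; a pose out of reach is approached as far as the arm can. A call with a gripper value outside its range is refused whole. "hand" is the closure, from -1 (fully open) to 1 (shut), set as the call begins (left out, the last holds). The fingers move at their own pace and stop on an object; "newtons" is the grip in N (left out, the last holds). Time passes only in rows, so rows that repeat a pose let the fingers close. It gives the time, the measured TCP pose, the force and the opening at its end, in the units of the state.
- observe(): the state, without advancing time (a new reading comes with each control period).
- optics.get_image(name): name is "scene" or "top" or "wrist"; returns the picture (384x512x3 uint8, red, green, blue); there is no depth.
- optics.camera_info(name): a dict with "fx", "fy", "cx", "cy" (pixels), "cam_to_world" (4x4, takes a point from camera to world coordinates); the wrist camera has in their place "hand_eye" (4x4, takes a point from camera to tool coordinates, whose origin is the TCP and whose axes are the flange's). Camera axes: x right, y down, z forward; pixel columns grow to the right and rows downward; lengths in m; the calibration is good to about 2 mm. A picture is of the moment at which its call begins: read the wrist's pose just before it. camera_info takes no time and is no camera call.
- arm.sign_off(): hands the job in, once; it reports no verdict.
The state is a dict: "time_s": time; "qpos": joint angles; "joint_velocities": joint speeds; "joint_torque": joint torques, N m; "tcp_pos": TCP position; "ee_rot": TCP orientation; "force": force on the tool from outside, world axes, zero at the start; "torque": the same for the moment, N m; "width": finger opening in m.
Only numpy, scipy, OpenCV 4.12 (cv2) and the standard library are available. Lean on these libraries where they do the work, as an engineer would, in place of code of your own. Each camera call takes 0.05 s, during which the arm holds its last target. There are 200 camera calls.

### The job

Light up the model aeroplane: with one fingertip, gently push the desk lamp's arm round until the red lamp head is centred above the aeroplane's wing, then press the black button on top of the lamp's column all the way down, let it go and move clear. Do not grasp the lamp, do not shift or lift its foot, and leave the aeroplane and everything else on the desk where it is.

Things in the scene. Friction and masses are not known exactly. Their poses are not given: they have to be found in the camera images.
- lamp: Desk lamp without a cable, standing loose: round white foot 150 mm across and 18 mm thick, total mass about 2.3 kg, with an upright aluminium column 18 mm thick at its centre. Origin: centre of the foot's underside, on the column's axis; z up along the column.
- lamp_arm (a joint): Angle of the lamp's level white arm about the column's axis (rad). At 0 the arm points along the lamp's own -x axis; the value grows as the arm turns anticlockwise seen from above. Range -2.4 to 2.4. The hinge is slightly stiff (about 0.12 N m of friction, so 1 to 2 N at the push point) and stays where it is left.
- lamp_push (a point): A good place to push on the arm: on the arm's centre line, 115 mm from the column's axis, 190 mm above the desk. The arm there is a straight bar 14 mm wide, 16 mm tall (182 to 198 mm above the desk), free from 17 mm (edge of the hub) to about 150 mm from the column's axis; either side can be pushed. The space under the bar is free down to the things on the desk (all those that can stand under the arm are under 100 mm tall).
- lamp_head (a point): Centre of the red conical lamp head, seen from above, at the end of the arm: 200 mm from the column's axis; point given at the height of the arm, 190 mm above the desk. The head is 96 mm across at its lower rim, 36 mm at the top, and spans 137 to 200 mm above the desk.
- lamp_button (a joint): Travel of the black push button on top of the column (m): 0 up, 0.006 fully down; it springs back, and fully down takes about 4 N.
- lamp_button_top (a point): Centre of the top face of the black push button, 24 mm across, on the column's axis, 233 mm above the desk, higher than every other part of the lamp; pressed straight down.
- plane_mid (a point): Silver model aeroplane with a red tail fin, standing loose on its wheels: 150 mm wingspan, 125 mm long, 61 mm tall, about 150 g. Point: middle of the wing, on the fuselage, 32 mm above the desk; its -x axis points to the nose, y along the wing. It stands to one side of the lamp or the other, about 200 mm from the column's axis.
- calculator: Grey pocket calculator, 140 x 80 x 17 mm, lying loose on the other side of the lamp. Origin: centre of its underside. Not to be moved.
- stapler: Blue and black stapler, 130 x 34 x 45 mm, loose, in front of the lamp. Origin: centre of its underside. Not to be moved.
- glue: Yellow glue bottle, 30 mm across, 95 mm tall, loose, behind the lamp. Origin: centre of its underside. Not to be moved.
- mug: White mug, 80 mm across, 92 mm tall, handle at its +y side, loose, at the left of the desk. Origin: centre of its underside. Not to be moved.
- tape: Black tape dispenser, 130 x 50 x 75 mm, loose, at the right of the desk. Origin: centre of its underside. Not to be moved.
Not all that is in view belongs to the job. What is shaped like the part that bears plane_mid but blue is not meant.

How it is judged:
By the outcome, as a careful person would: the job done as asked, in the order asked, and still so for the second after the job is handed in, with the robot touching nothing.
It also fails if it takes over 53 s, if anything falls off the work surface, if the arm or the gripper's body presses on something with over 40 N, if the wrist force passes 120 N, or if a joint passes its speed limit or range.

## Working session

There is one attempt and no reset: what is moved stays moved. The work goes in short steps, Python scripts to look and compute and a tool call to move; the robot and the scene stay as the last step left them, time stands still between calls to the robot, and variables do not carry over. Pictures are saved under pics/ and viewed, on a budget of 10 in all, crops included, one or two more only if the job needs it, and the job is handed in when it is done.

Besides the shell and the picture viewer there is one more tool, called after ">>>" by a JSON object that holds its "op" and its "data". play_rows: Moves the arm, as the interface text tells. Its arguments: {"type":"object","properties":{"motion":{"type":"array"},"hand":{"type":"number"},"newtons":{"type":"number"}},"required":["motion"]}

```bash
mkdir -p pics
python3 - <<'E'
from rig import observe, optics, arm
import cv2, numpy as np
s=observe(); print({k:np.round(v,3).tolist() for k,v in s.items()})
for n in("top","scene"):
    im=optics.get_image(n); cv2.imwrite(f"pics/{n}0.png",cv2.resize(im[...,::-1],(800,600),interpolation=cv2.INTER_CUBIC))
    cv2.imwrite(f"pics/{n}0_raw.png",im[...,::-1])
    c=optics.camera_info(n);print(n,c)
print(optics.camera_info("wrist"))
E
```

```text
{'time_s': 0.0, 'qpos': [58.997, 10.402, 92.134, -0.001, 77.568, -11.822], 'joint_velocities': [0.14, -0.061, -0.089, 0.086, 0.01, 0.015], 'joint_torque': [0.0, -44.486, -35.134, -0.0, 0.009, -0.0], 'tcp_pos': [0.189, 0.543, 0.23], 'ee_rot': [-179.898, -0.021, 160.819], 'force': [-0.608, -0.613, -0.041], 'torque': [-0.002, -0.032, 0.025], 'width': 0.085}
top {'fx': 437.3343151971353, 'fy': 437.3343151971353, 'cx': 251.6621842875223, 'cy': 190.7229491128921, 'cam_to_world': array([[-0.01829116, -0.99821994,  0.056766  ,  0.47697144],
       [-0.99975832,  0.01756775, -0.01321684, -0.0159754 ],
       [ 0.01219606, -0.05699403, -0.99830002,  1.55115162],
       [ 0.        ,  0.        ,  0.        ,  1.        ]])}
scene {'fx': 466.35071237083474, 'fy': 466.35071237083474, 'cx': 254.36610123013884, 'cy': 181.40844536254914, 'cam_to_world': array([[ 0.02278353,  0.62840969, -0.77754882,  1.57046583],
       [ 0.99955651, -0.02923615,  0.00566029, -0.01076966],
       [-0.01917556, -0.77733294, -0.6287971 ,  0.98141603],
       [ 0.        ,  0.        ,  0.        ,  1.        ]])}
{'fx': 322.3720436588208, 'fy': 322.3720436588208, 'cx': 253.04552352761883, 'cy': 189.746131940433, 'hand_eye': array([[ 3.33733544e-04, -9.52313811e-01, -3.05120130e-01,
         7.79614661e-02],
       [ 9.99999868e-01,  4.36836468e-04, -2.69637740e-04,
        -3.43815285e-04],
       [ 3.90067344e-04, -3.05120000e-01,  9.52313831e-01,
        -1.43060924e-01],
       [ 0.00000000e+00,  0.00000000e+00,  0.00000000e+00,
         1.00000000e+00]])}
```

View pics/top0.png

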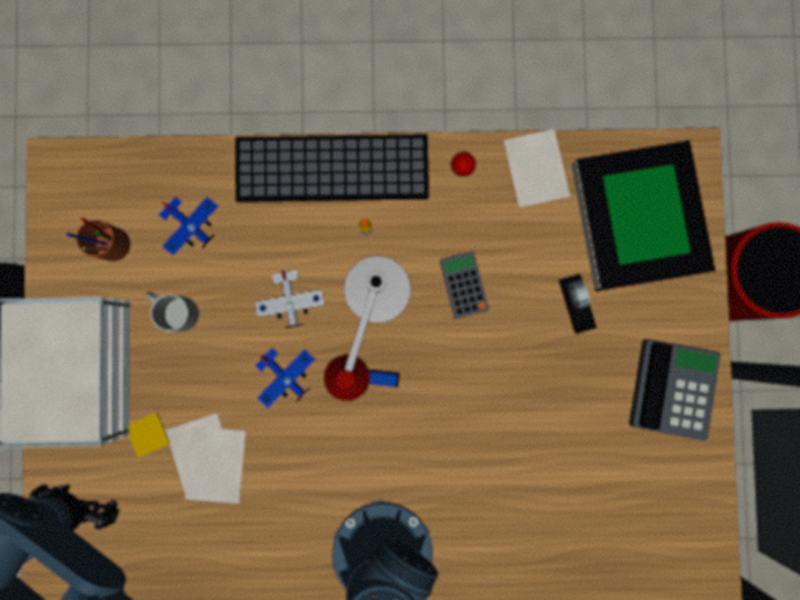

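View pics/scene0.png

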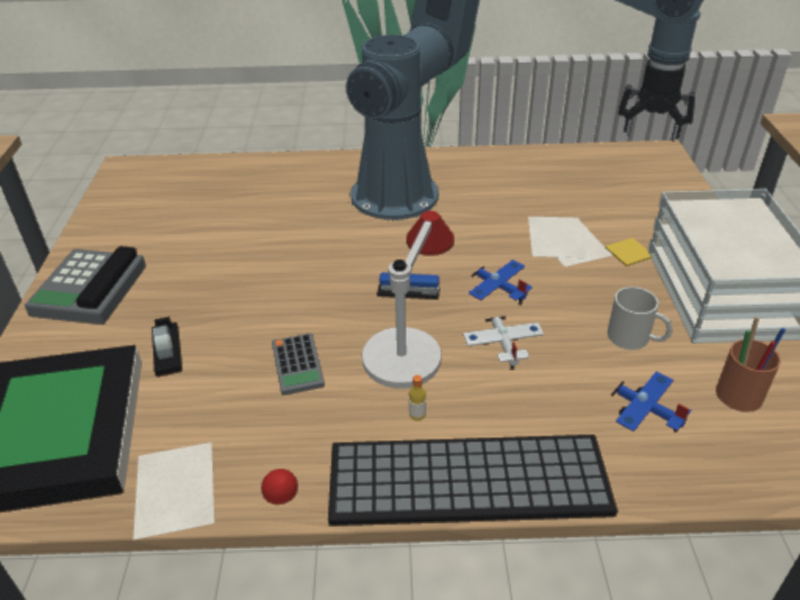

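Top view: lamp button (376,282), red head (346,378). Candidates for the plane: silver with red tail (290,300), blue (287,378), blue (190,225). I choose the silver one. Next I'll measure it and check the choice in a close crop.

```bash
cat > h.py <<'E'
import numpy as np, cv2
from rig import observe, optics, arm
def ray(n,u,v,z):
    c=optics.camera_info(n);T=c["cam_to_world"]
    d=T[:3,:3]@[(u-c["cx"])/c["fx"],(v-c["cy"])/c["fy"],1]
    return T[:3,3]+d*(z-T[2,3])/d[2]
def proj(n,p):
    c=optics.camera_info(n);T=c["cam_to_world"];q=T[:3,:3].T@(np.array(p)-T[:3,3])
    return np.array([c["fx"]*q[0]/q[2]+c["cx"],c["fy"]*q[1]/q[2]+c["cy"]])
E
python3 - <<'E'
from h import *
k=1.5625
for n,p in dict(button=(376,282,.233),head=(346,380,.2),foot=(377,289,.018),wing=(290,301,.032)).items():
    print(n,ray("top",p[0]/k,p[1]/k,p[2]).round(3))
for n,p in dict(button=(400,266,.233),wing=(503,334,.032)).items():
    print("scene",n,ray("scene",p[0]/k,p[1]/k,p[2]).round(3))
im=cv2.imread("pics/top0_raw.png")[160:270,140:280]
a=cv2.resize(im,None,fx=5,fy=5,interpolation=cv2.INTER_CUBIC)
cv2.imwrite("pics/crop1.png",a)
E
```

```text
button [ 0.584 -0.001  0.233]
head [0.394 0.062 0.2  ]
foot [ 0.585 -0.     0.018]
wing [0.561 0.193 0.032]
scene button [0.599 0.001 0.233]
scene wing [0.559 0.195 0.032]
```

View pics/crop1.png

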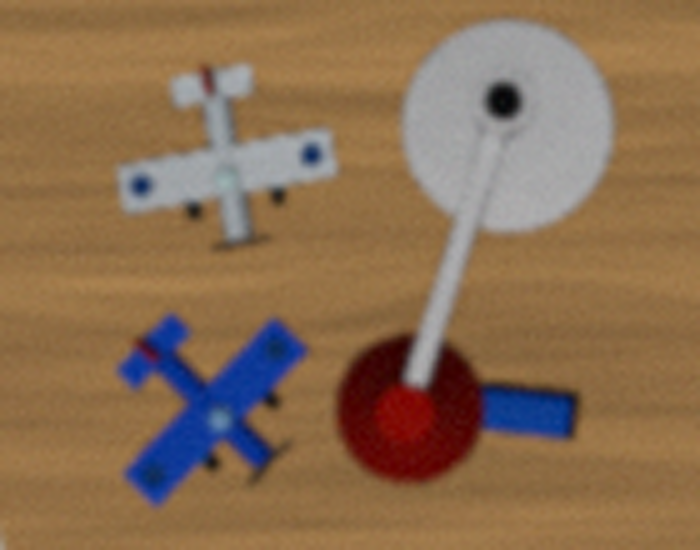

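The crop confirms the silver plane with the red tail, wing middle at crop (227,170). Button is at (503,101), the red head's top disc at (407,413) and the foot centre at (507,126).

Run:
```python
from h import *
f=lambda x,y,z:ray("top",x/5+139.6,y/5+159.6,z)
B=f(503,101,.233);F=f(507.5,126.5,.018);H=f(407,413,.2);Hr=f(409,408,.137);W=f(226.5,170,.034)
for n in "B F H Hr W".split(): print(n,eval(n).round(4))
col=(B+F)[:2]/2
h=((H+Hr)/2)[:2]-col; w=W[:2]-col
print(col, np.degrees(np.arctan2(h[1],h[0])),np.linalg.norm(h),np.degrees(np.arctan2(w[1],w[0])),np.linalg.norm(w))
a=cv2.imread("pics/scene0_raw.png")[150:260,210:360]
print("scene proj button",proj("scene",[*col,.233])*1.5625,"wing",proj("scene",W)*1.5625)
th=np.arctan2(h[1],h[0]);t=np.array([np.sin(th),-np.cos(th)])
P=col+.115*np.array([np.cos(th),np.sin(th)])-.038*t; print("start",P)
s=observe();y=np.radians(s["ee_rot"][2]);d=P-s["tcp_pos"][:2]
print("tool shift",d@[np.cos(y),np.sin(y)],d@[np.sin(y),-np.cos(y)])
cv2.imwrite("pics/crop2.png",cv2.resize(a,None,fx=5,fy=5,interpolation=cv2.INTER_CUBIC))
```

```text
B [0.5856 0.0006 0.233 ]
F [5.853e-01 5.000e-04 1.800e-02]
H [0.3971 0.0632 0.2   ]
Hr [0.3966 0.0656 0.137 ]
W [0.5573 0.1956 0.034 ]
[5.85444507e-01 5.33524405e-04] 161.2964027999776 0.19911875425304393 98.20381612542405 0.1970655108906518
scene proj button [399.33694317 261.31830136] wing [503.40355385 332.78963823]
start [0.46433209 0.00141763]
tool shift -0.43819904293484463 -0.4206201991635563
```

View pics/crop2.png

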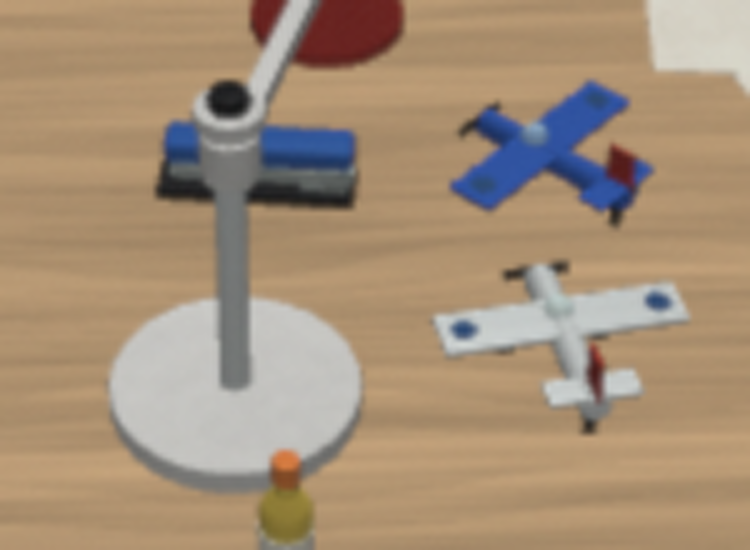

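>>> {"op": "play_rows", "data": {"motion": [[0,0,-0.045,0,0,0],[-0.034,-0.033,-0.045,0,0,0],[-0.068,-0.066,-0.045,0,0,0],[-0.102,-0.099,-0.045,0,0,0],[-0.136,-0.132,-0.045,0,0,0]], "hand": 1, "newtons": 20}}

```text
time_s: 0.6
tcp_pos: [0.2741, 0.3721, 0.2759]
ee_rot: [-180.0, -0.0, 160.9]
force: [1.3, -0.5, 0.7]
width: 0.0121
```

>>> {"op": "play_rows", "data": {"motion": [[-0.034,-0.033,0,0,0,0],[-0.068,-0.066,0,0,0,0],[-0.102,-0.099,0,0,0,0],[-0.136,-0.132,0,0,0,0],[-0.17,-0.165,0,0,0,0]]}}

```text
time_s: 1.1
tcp_pos: [0.3806, 0.1602, 0.2762]
ee_rot: [180.0, 0.0, 160.8]
force: [1.1, 0.3, 0.3]
width: -0.0001
```

>>> {"op": "play_rows", "data": {"motion": [[-0.034,-0.033,0,0,0,0],[-0.068,-0.066,0,0,0,0],[-0.102,-0.099,0,0,0,0],[-0.132,-0.124,0,0,0,0],[-0.132,-0.124,0,0,0,0]]}}

```text
time_s: 1.6
tcp_pos: [0.4657, -0.0023, 0.2759]
ee_rot: [-179.9, 0.0, 160.5]
force: [-0.3, 0.9, -0.1]
width: 0.0
```

>>> {"op": "play_rows", "data": {"motion": [[0,0,0.025,0,0,0],[0,0,0.05,0,0,0],[0,0,0.075,0,0,0],[0,0,0.1,0,0,0],[0,0,0.1,0,0,0]]}}

```text
time_s: 2.1
tcp_pos: [0.4611, 0.003, 0.1728]
ee_rot: [-180.0, -0.4, 160.8]
force: [-0.3, 0.2, -0.0]
width: 0.0001
```

Run:
```python
from h import *
print(observe()["tcp_pos"],observe()["force"],observe()["ee_rot"])
a=optics.get_image("top")[...,::-1][160:270,140:280]
b=optics.get_image("wrist")[...,::-1]
cv2.imwrite("pics/c3.png",np.hstack([cv2.resize(a,(458,360),interpolation=cv2.INTER_CUBIC),cv2.resize(b,(342,360))[:, :]]))
```

```text
[0.46109849 0.00301288 0.17278163] [-0.25015838  0.15932955 -0.01071826] [-179.97597376   -0.44222217  160.8494324 ]
```

View pics/c3.png

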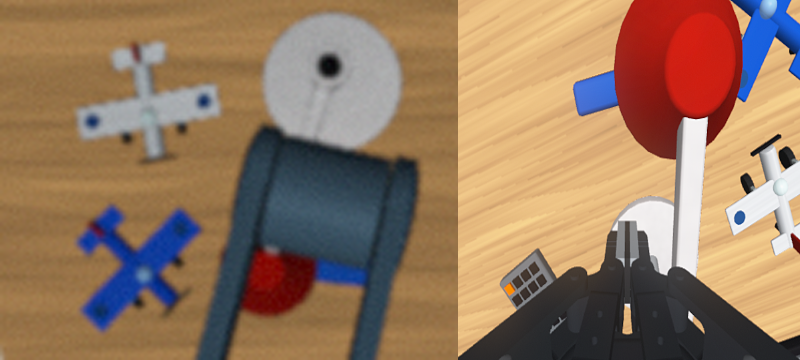

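Tool is parallel to the bar with the bar on its +y side and a gap between. I'll raise 7 mm so only the fingertip touches, close most of the gap, then push in arcs.

>>> {"op": "play_rows", "data": {"motion": [[0,0.003,-0.007,0,0,0],[-0.002,0.006,-0.007,0,0,0],[-0.003,0.009,-0.007,0,0,0],[-0.003,0.012,-0.007,0,0,0],[-0.003,0.014,-0.007,0,0,0]]}}

```text
time_s: 2.7
tcp_pos: [0.4719, 0.0141, 0.1835]
ee_rot: [180.0, 0.0, 160.8]
force: [-0.4, -0.5, -0.4]
width: -0.0001
```

Run:
```python
import numpy as np
r,d=.115,.0235
for a in (2,4,6,8,10,12,15): 
    A=np.radians(a);print(a,round(-r+r*np.cos(A)+d*np.sin(A),4),round(d+r*np.sin(A)-d*np.cos(A),4),round(A,4))
```

```text
2 0.0008 0.004 0.0349
4 0.0014 0.0081 0.0698
6 0.0018 0.0121 0.1047
8 0.0022 0.0162 0.1396
10 0.0023 0.0203 0.1745
12 0.0024 0.0244 0.2094
15 0.0022 0.0306 0.2618
```

>>> {"op": "play_rows", "data": {"motion": [[0.001,0.004,0.004,0,0,0.035],[0.0015,0.008,0.004,0,0,0.07],[0.002,0.012,0.004,0,0,0.105],[0.002,0.016,0.004,0,0,0.14],[0.002,0.02,0.004,0,0,0.175]]}}

```text
time_s: 3.2
tcp_pos: [0.4758, 0.0335, 0.1789]
ee_rot: [-179.9, -0.1, 150.7]
force: [-1.7, -0.6, 0.3]
width: -0.0002
```

>>> {"op": "play_rows", "data": {"motion": [[0.001,0.004,0,0,0,0.035],[0.0015,0.008,0,0,0,0.07],[0.002,0.012,0,0,0,0.105],[0.0025,0.016,0,0,0,0.14],[0.0025,0.02,0,0,0,0.175]]}}

```text
time_s: 3.7
tcp_pos: [0.4833, 0.0522, 0.1789]
ee_rot: [-179.9, -0.1, 140.7]
force: [-1.8, -0.7, -0.1]
width: 0.0004
```

Run:
```python
from h import *
s=observe()
print(s["tcp_pos"],s["force"],s["ee_rot"])
y=np.radians(s["ee_rot"][2]);v=s["tcp_pos"][:2]-np.array([.5854,.0005])
print("r,d",v@[np.cos(y),np.sin(y)],-v@np.array([np.sin(y),-np.cos(y)]))
a=optics.get_image("top")[...,::-1][160:270,140:280]
b=optics.get_image("wrist")[...,::-1]
cv2.imwrite("pics/c4.png",np.hstack([cv2.resize(a,(458,360),interpolation=cv2.INTER_CUBIC),cv2.resize(b,(342,360))[:, :]]))
```

```text
[0.48334163 0.05222607 0.17885543] [-1.78339627 -0.70042761 -0.08667212] [-1.79931921e+02 -7.53762780e-02  1.40688106e+02]
r,d 0.11173405998480215 0.024637297864139634
```

View pics/c4.png

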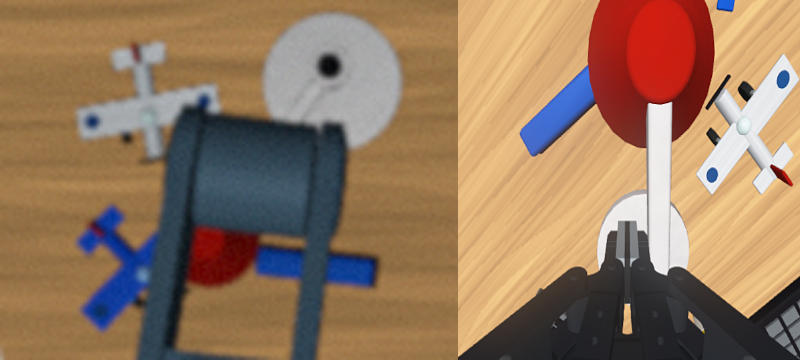

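The arm is following and lies flush with one finger; the foot hasn't moved. Continuing.

>>> {"op": "play_rows", "data": {"motion": [[0.001,0.004,0,0,0,0.035],[0.0015,0.008,0,0,0,0.07],[0.002,0.012,0,0,0,0.105],[0.0025,0.016,0,0,0,0.14],[0.0025,0.02,0,0,0,0.175]]}}

```text
time_s: 4.3
tcp_pos: [0.4942, 0.0691, 0.179]
ee_rot: [-179.9, -0.0, 130.7]
force: [-2.5, -0.1, 0.9]
width: -0.0001
```

>>> {"op": "play_rows", "data": {"motion": [[0.001,0.004,0,0,0,0.035],[0.0015,0.008,0,0,0,0.07],[0.002,0.012,0,0,0,0.105],[0.0025,0.016,0,0,0,0.14],[0.0025,0.02,0,0,0,0.175]]}}

```text
time_s: 4.8
tcp_pos: [0.5078, 0.0841, 0.179]
ee_rot: [-179.9, -0.0, 120.7]
force: [-1.7, -0.0, 0.4]
width: 0.0
```

>>> {"op": "play_rows", "data": {"motion": [[0.001,0.004,0,0,0,0.035],[0.0015,0.008,0,0,0,0.07],[0.002,0.012,0,0,0,0.105],[0.0025,0.016,0,0,0,0.14],[0.0025,0.02,0,0,0,0.175]]}}

```text
time_s: 5.3
tcp_pos: [0.5237, 0.0965, 0.179]
ee_rot: [-179.9, -0.0, 110.7]
force: [-1.3, 0.4, 0.2]
width: -0.0002
```

>>> {"op": "play_rows", "data": {"motion": [[0.001,0.004,0,0,0,0.035],[0.0015,0.008,0,0,0,0.07],[0.002,0.012,0,0,0,0.105],[0.0022,0.014,0,0,0,0.122],[0.0022,0.014,0,0,0,0.122]]}}

```text
time_s: 5.8
tcp_pos: [0.5365, 0.1034, 0.1791]
ee_rot: [-180.0, -0.0, 103.7]
force: [0.4, -0.3, 0.0]
width: -0.0001
```

Run:
```python
from h import *
s=observe()
print(s["tcp_pos"],s["force"],s["ee_rot"])
y=np.radians(s["ee_rot"][2]);v=s["tcp_pos"][:2]-np.array([.5854,.0005])
print("r,d",v@[np.cos(y),np.sin(y)],-v@np.array([np.sin(y),-np.cos(y)]))
c=optics.camera_info("wrist");
b=optics.get_image("wrist")[...,::-1]
cv2.imwrite("pics/w5.png",b)
R=cv2.Rodrigues(np.array([0,0,0.]))[0]
from scipy.spatial.transform import Rotation as Ro
T=np.eye(4);T[:3,:3]=Ro.from_euler("xyz",s["ee_rot"],degrees=True).as_matrix();T[:3,3]=s["tcp_pos"]
C=T@c["hand_eye"]
def wproj(p):
    q=C[:3,:3].T@(np.array(p)-C[:3,3]);return np.array([c["fx"]*q[0]/q[2]+c["cx"],c["fy"]*q[1]/q[2]+c["cy"]])
def wray(u,v,z):
    d=C[:3,:3]@[(u-c["cx"])/c["fx"],(v-c["cy"])/c["fy"],1];return C[:3,3]+d*(z-C[2,3])/d[2]
# red top disc (bright red)
m=((b[...,2]>170)&(b[...,1]<70)).astype(np.uint8)
n,l,st,ce=cv2.connectedComponentsWithStats(m);i=1+st[1:,4].argmax();print(ce[i],st[i]);p=wray(*ce[i],.2);print("head",p, np.degrees(np.arctan2(p[1]-.0005,p[0]-.5854)))
a=optics.get_image("top")[...,::-1][160:270,140:280]
cv2.imwrite("pics/c5.png",np.hstack([cv2.resize(a,(458,360),interpolation=cv2.INTER_CUBIC),cv2.resize(b,(342,360))]))
```

```text
[0.53650298 0.1033953  0.17912657] [ 0.4081455  -0.26059613  0.02978073] [-1.79991573e+02 -1.09563787e-04  1.03735873e+02]
r,d 0.1115629812784813 0.02306648249441972
[279.89529321  45.35570988] [  196     0   160   106 12960]
head [0.52382094 0.19432    0.2       ] 107.62570847090903
```

View pics/c5.png

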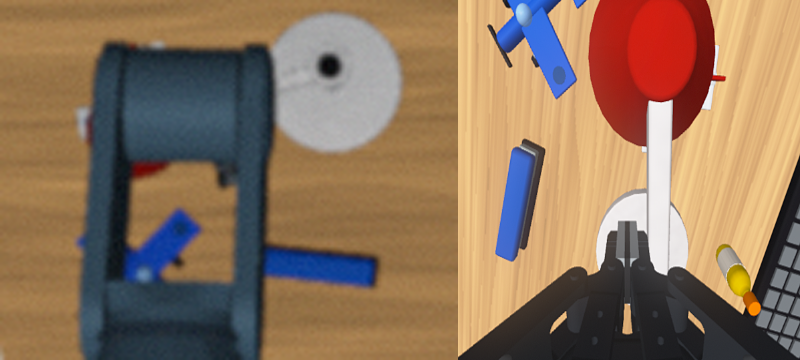

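```bash
cat >> h.py <<'E'
from scipy.spatial.transform import Rotation as Ro
def head(b,s,col=np.array([.5854,.0005]),th=195):
    c=optics.camera_info("wrist")
    T=np.eye(4);T[:3,:3]=Ro.from_euler("xyz",s["ee_rot"],degrees=True).as_matrix();T[:3,3]=s["tcp_pos"];C=T@c["hand_eye"]
    m=((b[...,2]>th)&(b[...,1]<70)).astype(np.uint8)
    n,l,st,ce=cv2.connectedComponentsWithStats(m);i=1+st[1:,4].argmax()
    k,_=cv2.findContours((l==i).astype(np.uint8),0,1);h=cv2.convexHull(k[0])
    (u,v),ax,_=cv2.fitEllipse(h)
    d=C[:3,:3]@[(u-c["cx"])/c["fx"],(v-c["cy"])/c["fy"],1];p=C[:3,3]+d*(.2-C[2,3])/d[2]
    print("ell",u,v,ax,st[i],"head",p.round(4),np.degrees(np.arctan2(p[1]-col[1],p[0]-col[0])),np.linalg.norm(p[:2]-col))
E
python3 - <<'E'
from h import *
b=cv2.imread("pics/w5.png");print(b[50,250],b[50,304],b[20,230])
for t in (195,205): head(b,observe(),th=t)
E
```

```text
[ 19  28 173] [ 19  28 208] [ 22  33 183]
ell 303.10833740234375 49.790836334228516 (97.48905944824219, 104.91978454589844) [ 255    0   98  103 8001] head [0.532  0.1948 0.2   ] 105.36066066064467 0.20148404527383826
ell 293.4953918457031 43.10638427734375 (69.66824340820312, 94.26961517333984) [ 257    1   70   92 3916] head [0.5282 0.196  0.2   ] 106.31214265631006 0.20374974063625984
```

>>> {"op": "play_rows", "data": {"motion": [[0.001,0.004,0,0,0,0.035],[0.0015,0.008,0,0,0,0.07],[0.002,0.011,0,0,0,0.095],[0.002,0.0128,0,0,0,0.113],[0.002,0.0128,0,0,0,0.113]]}}

```text
time_s: 6.4
tcp_pos: [0.5486, 0.1084, 0.1793]
ee_rot: [180.0, -0.0, 97.2]
force: [-0.1, 0.1, -0.4]
width: -0.0003
```

Run:
```python
from h import *
s=observe();b=optics.get_image("wrist")[...,::-1].copy();cv2.imwrite("pics/w6.png",b)
print(s["ee_rot"]);head(b,s)
```

```text
[ 1.79982496e+02 -3.18140076e-03  9.72194727e+01]
ell 303.3517150878906 50.010520935058594 (97.55675506591797, 104.73404693603516) [ 255    0   98  103 8011] head [0.5547 0.1998 0.2   ] 98.7448871045579 0.2016048332885495
```

>>> {"op": "play_rows", "data": {"motion": [[0,-0.02,0,0,0,0],[0,-0.045,0,0,0,0],[0,-0.045,-0.04,0,0,0],[0,-0.045,-0.08,0,0,0],[0,-0.05,-0.11,0,0,0]]}}

```text
time_s: 6.95
tcp_pos: [0.4994, 0.102, 0.292]
ee_rot: [179.8, 0.0, 97.3]
force: [0.4, -0.3, -0.7]
width: 0.0001
```

>>> {"op": "play_rows", "data": {"motion": [[-0.02,-0.04,0,0,0,0],[-0.04,-0.08,0,0,0,0],[-0.06,-0.12,0,0,0,0],[-0.08,-0.15,0,0,0,0],[-0.08,-0.15,0,0,0,0]]}}

```text
time_s: 7.45
tcp_pos: [0.3581, 0.0022, 0.2895]
ee_rot: [179.9, 0.1, 97.1]
force: [0.5, 0.6, 0.2]
width: 0.0001
```

Run:
```python
from h import *
im=optics.get_image("top")[...,::-1];cv2.imwrite("pics/t7raw.png",im)
a=cv2.resize(im[160:270,140:280],None,fx=5,fy=5,interpolation=cv2.INTER_CUBIC)
cv2.imwrite("pics/t7.png",a)
```

```text
(no output)
```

View pics/t7.png

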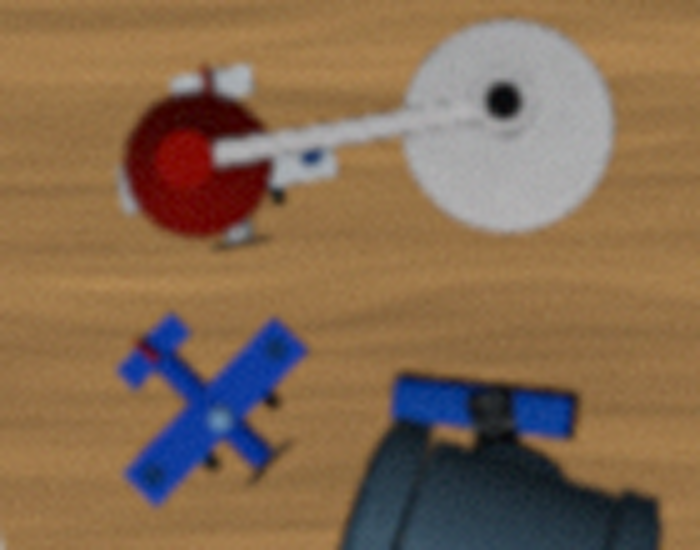

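Foot and plane unmoved (foot centre (507,126), tail fin (208,78) as before). Head: rim centre (198,165), top disc (184,159).

Run:
```python
from h import *
im=cv2.imread("pics/t7raw.png").astype(int)
f=lambda x,y,z:ray("top",x/5+139.6,y/5+159.6,z)
col=np.array([.5854,.0005]);W=f(226.5,170,.034)[:2]
def an(p):v=p[:2]-col;return p.round(4),np.degrees(np.arctan2(v[1],v[0])),np.linalg.norm(v)
print(an(f(198,165,.137)),an(f(184,159,.2)),"W",an(W))
m=((im[...,2]>60)&(im[...,1]<45)&(im[...,0]<45)).astype(np.uint8);m[:,:160]=0;m[:,200:]=0;m[:170]=0;m[215:]=0
k,_=cv2.findContours(m,0,1);k=max(k,key=cv2.contourArea);(u,v),r=cv2.minEnclosingCircle(k);print(u,v,r,an(ray("top",u,v,.137)))
m=((im[...,2]>135)&(im[...,1]<60)&(im[...,0]<60)).astype(np.uint8);m[:,:160]=0;m[:,200:]=0;m[:170]=0;m[215:]=0
k,_=cv2.findContours(m,0,1);k=max(k,key=cv2.contourArea);(u,v),r=cv2.minEnclosingCircle(k);print(u,v,r,an(ray("top",u,v,.2)))
s=observe();y=np.radians(s["ee_rot"][2]);d=col-s["tcp_pos"][:2]
print("to button tool shift",d@[np.cos(y),np.sin(y)],d@[np.sin(y),-np.cos(y)],s["tcp_pos"])
```

```text
(array([0.5554, 0.1996, 0.137 ]), np.float64(98.5614618477279), np.float64(0.20131706921311748)) (array([0.5558, 0.1986, 0.2   ]), np.float64(98.50032590555254), np.float64(0.20026638074379535)) W (array([0.5573, 0.1956]), np.float64(98.18961933352337), np.float64(0.1970923473062121))
179.2894744873047 192.2894744873047 14.347637176513672 (array([0.5564, 0.1993, 0.137 ]), np.float64(98.29207665590755), np.float64(0.200876276646868))Traceback (most recent call last):
  File "<stdin>", line 10, in <module>
ValueError: max() iterable argument is empty
```

Head is centred within about 0.3° (1 mm tangentially). Now to the button.

>>> {"op": "play_rows", "data": {"motion": [[-0.006,0.045,0,0,0,0],[-0.012,0.09,0,0,0,0],[-0.018,0.135,0,0,0,0],[-0.024,0.18,0,0,0,0],[-0.03,0.2254,0,0,0,0]]}}

```text
time_s: 8.0
tcp_pos: [0.5902, 0.0037, 0.2885]
ee_rot: [180.0, -0.0, 97.3]
force: [0.1, -1.3, -0.5]
width: 0.0003
```

>>> {"op": "play_rows", "data": {"motion": [[0,0,0.01,0,0,0],[0,0,0.02,0,0,0],[0,0,0.03,0,0,0],[0,0,0.04,0,0,0],[0,0,0.04,0,0,0]]}}

```text
time_s: 8.5
tcp_pos: [0.5859, 0.0028, 0.2479]
ee_rot: [-179.9, -0.0, 97.2]
force: [-0.2, -0.6, -0.3]
width: 0.0
```

Run:
```python
from h import *
s=observe();print(s["tcp_pos"],s["force"],s["ee_rot"])
b=optics.get_image("scene")[...,::-1][120:240,190:350]
cv2.imwrite("pics/s8.png",cv2.resize(b,None,fx=5,fy=5,interpolation=cv2.INTER_CUBIC))
```

```text
[0.58588486 0.00281786 0.24791184] [-0.16247717 -0.57799989 -0.29998937] [-1.79880322e+02 -4.23245744e-02  9.72236817e+01]
```

View pics/s8.png

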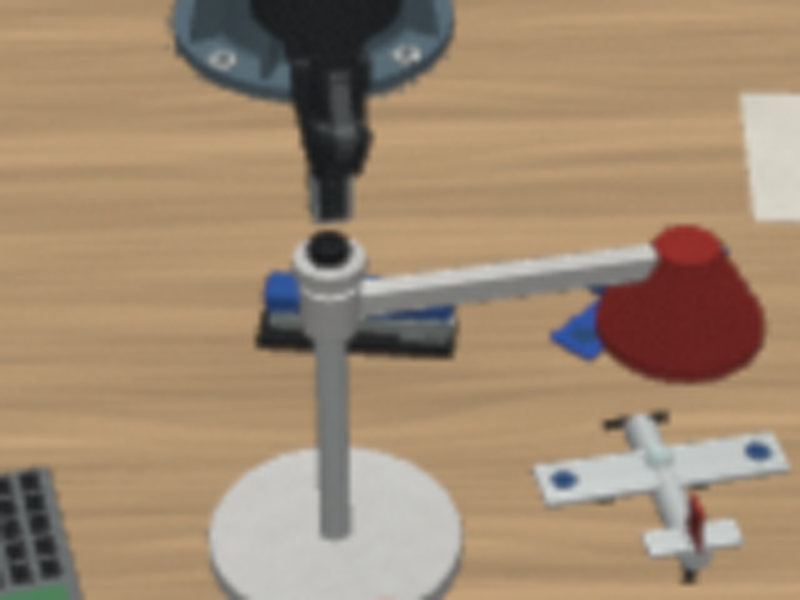

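Fingertip (331,215) sits centred above the button (328,247). Pressing, watching the force.

>>> {"op": "play_rows", "data": {"motion": [[-0.002,0,0.006,0,0,0],[-0.002,0,0.011,0,0,0],[-0.002,0,0.015,0,0,0],[-0.002,0,0.018,0,0,0],[-0.002,0,0.018,0,0,0]]}}

```text
time_s: 9.05
tcp_pos: [0.5875, 0.0004, 0.231]
ee_rot: [-180.0, -0.0, 97.2]
force: [-1.5, 0.7, 1.2]
width: 0.0001
```

>>> {"op": "play_rows", "data": {"motion": [[0,0,0.001,0,0,0],[0,0,0.002,0,0,0],[0,0,0.003,0,0,0],[0,0,0.003,0,0,0]]}}

```text
time_s: 9.45
tcp_pos: [0.5877, 0.0004, 0.2284]
ee_rot: [180.0, 0.0, 97.2]
force: [-1.9, 0.5, 2.8]
width: 0.0001
```

>>> {"op": "play_rows", "data": {"motion": [[0,0,0.0005,0,0,0],[0,0,0.001,0,0,0],[0,0,0.0015,0,0,0],[0,0,0.0015,0,0,0]]}}

```text
time_s: 9.85
tcp_pos: [0.5877, 0.0004, 0.2269]
ee_rot: [180.0, 0.0, 97.2]
force: [-2.0, -0.1, 3.1]
width: 0.0003
```

>>> {"op": "play_rows", "data": {"motion": [[0,0,0.0005,0,0,0],[0,0,0.001,0,0,0],[0,0,0.001,0,0,0]]}}

```text
time_s: 10.15
tcp_pos: [0.5878, 0.0004, 0.2261]
ee_rot: [180.0, 0.0, 97.2]
force: [-2.1, -1.1, 5.4]
width: -0.0002
```

>>> {"op": "play_rows", "data": {"motion": [[0,0,0.0005,0,0,0],[0,0,0.001,0,0,0],[0,0,0.001,0,0,0]]}}

```text
time_s: 10.45
tcp_pos: [0.5878, 0.0004, 0.226]
ee_rot: [180.0, 0.0, 97.2]
force: [-5.2, 0.6, 10.0]
width: -0.0005
```

Position has stopped at 0.226 while force rose to 10 N, so the button is fully down. Release and move clear.

>>> {"op": "play_rows", "data": {"motion": [[0,0,-0.003,0,0,0],[0,0,-0.01,0,0,0],[0,0,-0.03,0,0,0],[0,0,-0.06,0,0,0],[0,0,-0.08,0,0,0]]}}

```text
time_s: 10.95
tcp_pos: [0.5881, 0.0006, 0.3064]
ee_rot: [179.9, -0.0, 97.2]
force: [0.2, -0.3, 0.2]
width: -0.0003
```

>>> {"op": "play_rows", "data": {"motion": [[0,-0.045,0,0,0,0],[0,-0.09,0,0,0,0],[0,-0.135,0,0,0,0],[0,-0.18,0,0,0,0],[0,-0.21,0,0,0,0]]}}

```text
time_s: 11.45
tcp_pos: [0.3771, -0.0256, 0.3043]
ee_rot: [-180.0, -0.0, 97.2]
force: [0.8, -0.1, 0.1]
width: 0.0004
```

>>> {"op": "play_rows", "data": {"motion": [[0,0,0,0,0,0],[0,0,0,0,0,0],[0,0,0,0,0,0]]}}

```text
time_s: 11.75
tcp_pos: [0.3801, -0.0259, 0.305]
ee_rot: [180.0, -0.0, 97.2]
force: [-0.3, -0.1, -0.0]
width: -0.0
```

Run:
```python
from h import *
s=observe();print(s["tcp_pos"],s["force"],s["time_s"])
a=optics.get_image("top")[...,::-1];b=optics.get_image("scene")[...,::-1]
t=cv2.imread("pics/t7raw.png")
print("diff px vs before press",(np.abs(a.astype(int)-t)[165:215,150:270].max(2)>60).sum())
f=lambda i:cv2.resize(i,(560,440),interpolation=cv2.INTER_CUBIC)
cv2.imwrite("pics/f9.png",np.hstack([cv2.resize(a[160:270,140:280],(400,314),interpolation=3),cv2.resize(b[120:240,190:350],(400,314),interpolation=3)]))
```

```text
[ 0.38008561 -0.02594209  0.3049583 ] [-0.31649953 -0.07292018 -0.0295333 ] 11.75
diff px vs before press 0
```

View pics/f9.png

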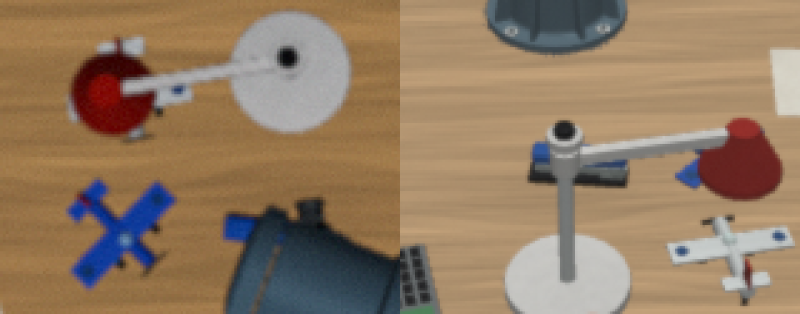

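The head is over the silver plane, the button is up again, and nothing moved during the press.

```bash
python3 -c "
from rig import arm
print(arm.sign_off())"
```

```text
the job is handed in; nothing more can be done
None
```

The job is done and handed in at about 12 s. I pushed the lamp arm about 63° clockwise with the outer face of one finger of the shut gripper. Then I pressed the button fully down, let it spring back and moved clear.

- **Head over the wing:** the last top-view measurement put the head within about 0.1–0.4° of the wing's direction, or about 1 mm sideways. It sits about 3–4 mm farther from the column than the wing middle, and turning the arm cannot change that. The wrist camera read 98.7° against a target of 98.2°, a slightly larger error of about 2 mm. One automatic check of the head's top disc failed, so I used the rim fit and the hand-read pixels instead.
- **Button:** the fingertip stopped at 226 mm while the force rose to 10 N, so the button was at its stop.
- **Rest of the scene:** the top view around the lamp and plane showed no change from before to after the press. In the pictures the foot, the silver plane and the blue plane beside it look where they were at the start. The stapler was partly hidden behind the robot in the last top view. I did not separately measure the other desk objects.

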